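Wedge the microscope lamp house off its rest and hold it

ROBOT

A 6-joint arm with a two-finger parallel gripper is mounted at the origin on the work surface. World frame = base frame: x ahead of the robot, y to its left, z up, the work surface at z = 0. Lengths are in mm, angles in rad, forces in N, time in s.
With the tool pointing down it reaches from about 225 to 875 mm from the base axis. Payload 3.4 kg.
Tool frame: the origin (TCP) lies midway between the tips of the shut fingers; the grasp point (between the pads) lies 19 mm behind it; z points along the fingers, y is the line along which they close (so a half turn about z gives the same grasp; the last joint's range is limited). The gripper opens to 85 mm and grips with 20 to 120 N. Pads are 22 mm wide; open, the fingers measure 114 mm over their backs; the gripper's body (76 mm by 85 mm) begins 54 mm behind the grasp point. The pads swing forward as they close: fully open they stand 13 mm farther back than shut.
Start: joints at [-1.381, 0.276, 1.505, -0, 1.361, -0.121], TCP at [175.846, -547.486, 231.328] pointing down, gripper open.
Joint ranges: [-2.89, 2.89], [-0.75, 2.08], [0.22, 2.7], [-1.18, 4.32], [0.11, 2.71], [-2.7, 2.7]. Speed limits (rad/s): [2.57, 2.57, 3.14, 3.14, 3.14, 3.14].

INTERFACE

Orientations are given as a rotation vector (axis times angle).
In Python, from rig import bot gives the robot as it stands. The module is installed in compiled form; this text tells all that it offers.
- The arm moves only by the tool play_rows, never from a script. Its argument "deltas" is a list of rows, each an object of numbers: "claw": the opening, from -1 (shut) to 1 (fully open); "tx", "ty", "tz": the shift along the world's x, y, z in m; "ax", "ay", "az": the turn, a rotation vector about the world's x, y, z in rad. In form: [{"claw": .., "tx": .., "ty": .., "tz": .., "ax": .., "ay": .., "az": ..}, ...]. A call has exactly 5 rows; each row is the pose to reach, as a shift and turn from the pose commanded when the call began; what a row does not reach only later rows make up. A row lasts 1/10 s, in which the tool goes at most 50 mm and 8.59 degrees, less where a joint would pass 70% of its speed; a pose out of reach is approached as far as the arm can. A call with a gripper value outside its range is refused whole. The fingers move at their own pace and stop on an object; the grip force is fixed at half the most. Time passes only in rows, so rows that repeat a pose let the fingers close, or fill a call up. It gives the time, the measured TCP pose, the force, the opening and the grip force at its end, in the units of the state.
- bot.read_state(): the state, without advancing time (a new reading comes with each control period).
- bot.grab_frame(name): name is "scene" or "side" or "wrist"; returns the picture (400x640x3 uint8, blue, green, red); there is no depth.
- bot.get_calibration(name): a dict with "K" (3x3 intrinsics, pixels), "extrinsics" (4x4, takes a point from camera to world coordinates); the wrist camera has in their place "hand_eye" (4x4, takes a point from camera to tool coordinates, whose origin is the TCP and whose axes are the flange's). Camera axes: x right, y down, z forward; pixel columns grow to the right and rows downward; lengths in mm; the calibration is good to about 2 mm. A picture is of the moment at which its call begins: read the wrist's pose just before it. get_calibration takes no time and is no camera call.
- bot.job_done(): hands the job in; it is judged then, once.
Trained networks look in the newest picture that a camera, given by its name, has taken for a name from the list of things; names that differ only in an ending like _2 or _b are one class to them, and where a whole thing is asked for, a point or a joint stands for the part that bears it (a point fixed in the world has none). Each returns a list of dicts, best first, with "score" (0 to 1); they miss things now and then, are a little off and sometimes report something else, mostly with a low value. They report only what shows in the picture. A call takes as long as a camera call. They do not tell look-alikes from the thing itself.
- bot.recognise(camera, target): "position" ([x, y, z] in mm, in world coordinates, good to about 4 mm: the middle of the surface that is visible of it).
- bot.silhouettes(camera, target): "mask" (400x640 bool, what is visible of it).
The state is a dict: "time": time; "joint_pos": joint angles; "joint_velocities": joint speeds; "joint_torque": joint torques, N m; "eef_pos": TCP position; "tool_rot": TCP orientation; "ft_force": force on the tool from outside, world axes, zero at the start; "ft_torque": the same for the moment, N m; "width": finger opening in mm; "gripper_force": force on a finger pad.
Only numpy, scipy, OpenCV 4.12 (cv2) and the standard library are available. Lean on these libraries where they do the work, as an engineer would, in place of code of your own. Each camera call takes 0.05 s, during which the arm holds its last target. There are 200 camera calls.

TASK

First square up the stack of three packing plates on its little stand by tapping or pressing their sides until the edges are flush all round, leaving the stack on the stand, so that a colleague can slip it in as one block. Then take the wedge, lay it flat on the lamp-house mount and push its thin end in under the lip of the lamp house until the lamp house just lifts off its two rest pads, by about 4 mm (never more than 10 mm). Finish while still gripping the wedge there, flat on the mount and holding the lamp house up with nothing else; leave the jar, the ring and the slide box alone.

Things in the scene. Friction and masses are not known exactly. Their poses are not given: they have to be found in the camera images.
- mount: Fixed aluminium base plate 340 x 140 x 8 mm; origin: centre of its underside; x = the way the wedge is pushed. x -170 to 0 mm is the bare runway (midline y = 0). Two dark rest pads 14 mm high stand on it at x 20 to 110, y +/-45 mm (14 wide), leaving a slot 76 wide, 14 high under the lamp house. Behind it a post 50 mm wide, top 168 mm above the bench, at x 152, with a clamp knob on its +y side.
- lamphouse: Cream lamp house on a dark foot plate; slides only straight up the post; weighs 4 to 7 N and sinks back by itself. Axes as the mount's; origin 22 mm above the mount's at rest (level of the pads' tops). Foot plate 10 mm thick, 114 wide, x 5 to 128 mm, with the round lip on its -x edge; housing above it 104 mm wide, x 40 to 128, top with ribs 133 mm above the bench.
- lip (a point): Centre of the lowest line of the lip, a steel bar of 5 mm radius along y, 114 mm long, on the runway side of the foot plate: x 5 mm, y 0 of the mount, at rest 14 mm above the runway (22 mm above the bench). The wedge's ramp bears on it.
- lift (a joint): Lift of the lamp house above its rest pads, m: 0 resting on the pads, grows upward, at most 0.03.
- wedge: Loose grey plastic wedge, 30 mm wide, 100 g, flat on the bench at first. Origin: underside, centre of tail block; x points to the thin tip. Tail block x +/-17.5 mm, 40 high: grip it across its 30 mm. Ramp from x 17.5 (26 mm high) evenly to 127.5 (4 high). On the runway it meets the lip about 77 mm ahead of its origin, lifts 1 mm per 5 mm; 4 mm of lift at about 57 mm. Push 3 to 15 N; it stays put.
- stand: Fixed dark steel block 30 x 24 x 20 mm, origin at the centre of its underside, that carries the stack; the plates overhang it on all sides.
- plate1: Bottom brass packing plate, 50 (x) x 38 (y) x 6 mm, 90 g, loose, origin at the centre of its underside, 20 mm above the bench.
- plate2: Middle plate, the same, origin 26 mm above the bench; starts shifted and turned against the bottom one.
- plate3: Top plate, the same, origin 32 mm above the bench (its top at 38 mm); starts shifted the other way.
- jar: Bystander: amber glass jar, 52 mm diameter, 75 mm high, origin at the centre of its underside.
- lens_ring: Bystander: black ring, 64 mm outside diameter, 22 mm high, lying flat; origin at the centre of its underside.
- slide_box: Bystander: blue slide box 35 x 95 x 32 mm, origin at the centre of its underside.
There are look-alikes about, which are no part of the job. Of the things like the wedge, leave any that is yellow; of the rest the larger one is meant.

How it is judged:
By the outcome, as a careful person would: the job done as asked, in the order asked, and still so for the second after the job is handed in, while the arm keeps its last pose, push and grip.
It also fails if it takes over 58 s, if anything falls off the work surface, if the arm or the gripper's body presses on something with over 40 N, if the wrist force passes 120 N, or if a joint passes its speed limit or range.

## Working session

There is one attempt and no reset: what is moved stays moved. The work goes in short steps, Python scripts to look and compute and a tool call to move; the robot and the scene stay as the last step left them, time stands still between calls to the robot, and variables do not carry over. Pictures are saved under pics/ and viewed, at most 10 in all, crops included, and the job is handed in when it is done.

Besides the shell and the picture viewer there is one more tool, called after "Emit:" by a JSON object that holds its "op" and its "data". play_rows: Moves the arm, as the interface text tells. Its arguments: {"type":"object","properties":{"deltas":{"type":"array"}},"required":["deltas"]}

```bash
mkdir -p pics
cat > h.py <<'E'
import numpy as np, cv2
from rig import bot
from scipy.spatial.transform import Rotation as R
np.set_printoptions(precision=1,suppress=True)
def cam(name):
    c=bot.get_calibration(name); K=np.array(c["K"])
    if "extrinsics" in c: return K,np.array(c["extrinsics"])
    s=bot.read_state(); T=np.eye(4); T[:3,:3]=R.from_rotvec(s["tool_rot"]).as_matrix(); T[:3,3]=s["eef_pos"]
    return K,T@np.array(c["hand_eye"])
def back(KE,uv,z):
    K,E=KE; uv=np.atleast_2d(np.array(uv,float))
    d=(np.linalg.inv(K)@np.c_[uv,np.ones(len(uv))].T).T@E[:3,:3].T; o=E[:3,3]
    return o+d*((z-o[2])/d[:,2])[:,None]
def proj(KE,P):
    K,E=KE; P=np.atleast_2d(np.array(P,float)); c=(P-E[:3,3])@E[:3,:3]; p=c@K.T; return p[:,:2]/p[:,2:]
E
python3 - <<'E'
from h import *
ims=[]
for n in("scene","side"):
    im=bot.grab_frame(n); cv2.imwrite(f"pics/{n}0.png",im)
    print(n,cam(n)[1][:3,3])
    for t in("mount","lamphouse","wedge","stand","plate1","plate3","jar","lens_ring","slide_box"):
        for d in bot.recognise(n,t)[:4]: print(t,round(d["score"],2),np.array(d["position"]),proj(cam(n),d["position"])[0])
print(bot.read_state())
E
```

```text
scene [1229.3 -231.1  520.2]
mount 0.59 [ 569.  -132.4   12. ] [191.1 247. ]
lamphouse 0.84 [ 528.6 -107.8   92.8] [191.  197.6]
lamphouse 0.37 [461.1 396.9  50.5] [382.7 145.7]
wedge 0.73 [595.4 309.6  15.2] [386.5 190.3]
wedge 0.7 [669.7 142.7  18.4] [342.4 228.1]
wedge 0.69 [687.7 403.7  11.4] [445.9 199.5]
plate1 0.47 [440.7 185.1  37.6] [306.  166.8]
plate3 0.47 [440.7 185.1  37.6] [306.  166.8]
jar 0.61 [457.8 397.9  49.5] [382.2 145.5]
lens_ring 0.87 [798.1  -5.3  18.1] [307.9 297.1]
lens_ring 0.57 [ 567.  -130.4   13.5] [191.7 245.4]
side [470.2 842.2 682.9]
mount 0.63 [511.7 -66.7  28. ] [357.1 170.4]
lamphouse 0.8 [498.6 -54.9  96.1] [363.1 152.7]
wedge 0.78 [581.7 319.1  18.4] [307.3 277.1]
wedge 0.76 [685.7 421.3  10.3] [245.7 313.7]
wedge 0.71 [658.3 151.8  18.7] [289.2 219.5]
stand 0.39 [444.3 197.5   5.6] [375.3 247.1]
plate1 0.73 [438.2 189.9  34.9] [379.4 236.2]
plate1 0.63 [441.7 204.1  26. ] [377.1 243.2]
plate3 0.73 [438.2 189.9  34.9] [379.4 236.2]
plate3 0.63 [441.7 204.1  26. ] [377.1 243.2]
jar 0.76 [442.8 426.5  62.3] [372.1 318.5]
lens_ring 0.88 [789.5   7.4  13.7] [254.6 180.6]
slide_box 0.8 [764.  209.6  30.4] [239.8 227.4]
{'time': 1.0, 'joint_pos': array([-1.4,  0.3,  1.5,  0. ,  1.4, -0.1]), 'joint_velocities': array([ 0., -0., -0., -0., -0., -0.]), 'joint_torque': array([  0. , -41.7, -24.6,   0. ,   0. ,   0. ]), 'eef_pos': array([ 175.8, -547.5,  231.3]), 'tool_rot': array([3.1, 0.5, 0. ]), 'ft_force': array([ 0.3, -0.2, -0. ]), 'ft_torque': array([-0.,  0.,  0.]), 'gripper_force': 0.0, 'width': 85.33101037599229}
```

View pics/scene0.png

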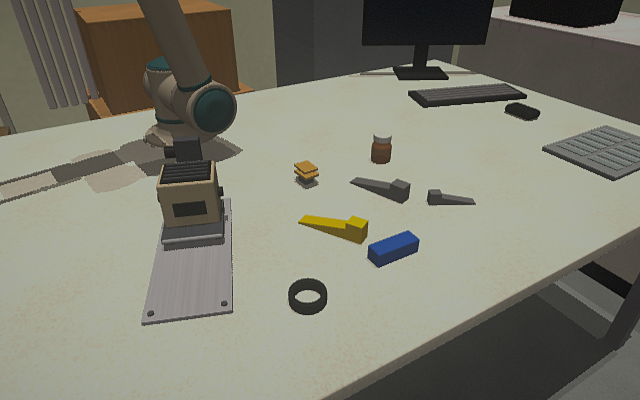

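View pics/side0.png

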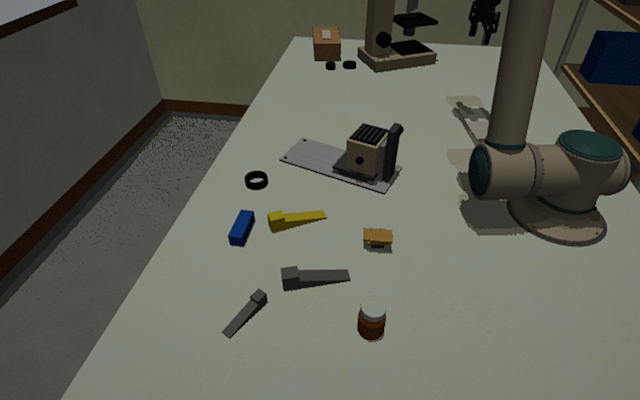

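Candidates for the wedge, as scene-camera pixels: yellow (335,228) is excluded by colour, large grey is at (380,188), and small grey is at (450,198). The larger grey one, near world (590,315), fits the description. The mount is at (190,250) with its post towards the robot, and the stack is at (306,172). Next I'll work out the wrist-camera geometry and enlarge the candidates to confirm.

Run:
```python
from h import *
s=bot.read_state(); M=R.from_rotvec(s["tool_rot"]).as_matrix(); print(M, "j",np.round(s["joint_pos"],3))
print(np.array(bot.get_calibration("wrist")["hand_eye"]),np.array(bot.get_calibration("wrist")["K"]))
im=cv2.imread("pics/scene0.png"); 
a=cv2.resize(im[120:280,270:500],None,fx=3.4,fy=3.4,interpolation=cv2.INTER_CUBIC); cv2.imwrite("pics/crop1.png",a)
```

```text
[[ 1.   0.3  0. ]
 [ 0.3 -1.  -0. ]
 [-0.   0.  -1. ]] j [-1.4  0.3  1.5  0.   1.4 -0.1]
[[  -0.    -1.    -0.3   73.9]
 [   1.    -0.    -0.     0.3]
 [   0.    -0.3    1.  -142.4]
 [   0.     0.     0.     1. ]] [[326.5   0.  316.3]
 [  0.  326.5 202.5]
 [  0.    0.    1. ]]
```

View pics/crop1.png

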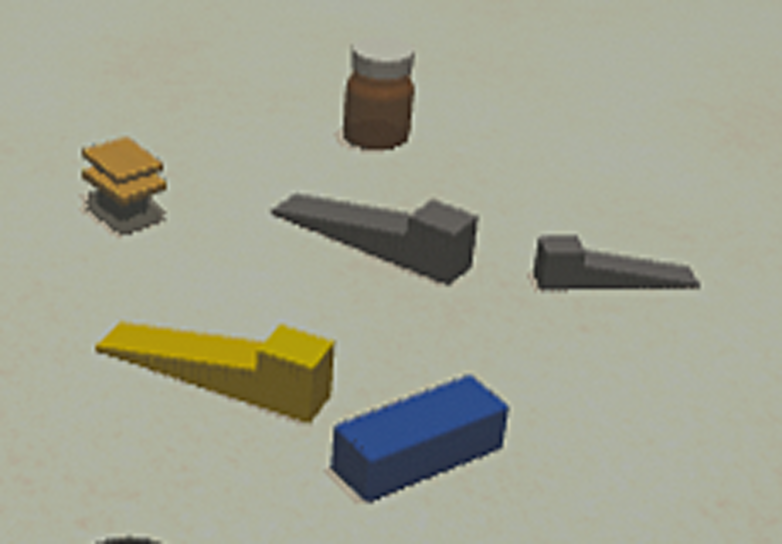

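The crop confirms it: the large grey wedge has its tail block at crop (445,240). It is clearly bigger than the other grey one at (615,262), and the yellow one is excluded. I'm moving over the stack now.

Emit:
{"op": "play_rows", "data": {"deltas": [{"claw": 1, "tx": 0.0127, "ty": 0.039, "tz": 0.01}, {"claw": 1, "tx": 0.0254, "ty": 0.078, "tz": 0.02}, {"claw": 1, "tx": 0.038, "ty": 0.117, "tz": 0.03}, {"claw": 1, "tx": 0.051, "ty": 0.156, "tz": 0.04}, {"claw": 1, "tx": 0.0635, "ty": 0.194, "tz": 0.05}]}}

```text
invalid input
```

Emit:
{"op": "play_rows", "data": {"deltas": [{"claw": 1, "tx": 0.0127, "ty": 0.039, "tz": 0.004}, {"claw": 1, "tx": 0.0254, "ty": 0.078, "tz": 0.008}, {"claw": 1, "tx": 0.038, "ty": 0.117, "tz": 0.012}, {"claw": 1, "tx": 0.051, "ty": 0.156, "tz": 0.016}, {"claw": 1, "tx": 0.0635, "ty": 0.194, "tz": 0.02}]}}

```text
invalid input
```

Emit:
{"op": "play_rows", "data": {"deltas": [{"claw": 1, "tx": 0.0127, "ty": 0.039}, {"claw": 1, "tx": 0.0254, "ty": 0.078}, {"claw": 1, "tx": 0.038, "ty": 0.117}, {"claw": 1, "tx": 0.051, "ty": 0.156}, {"claw": 1, "tx": 0.0635, "ty": 0.194}]}}

```text
invalid input
```

Emit:
{"op": "play_rows", "data": {"deltas": [{"claw": 1, "tx": 0.0127, "ty": 0.039}, {"claw": 1, "tx": 0.0254, "ty": 0.078}, {"claw": 1, "tx": 0.038, "ty": 0.117}, {"claw": 1, "tx": 0.051, "ty": 0.156}, {"claw": 1, "tx": 0.0635, "ty": 0.194}]}}

```text
invalid input
```

Run:
```python
from h import *
s=bot.read_state(); print(s["time"],s["eef_pos"],s["tool_rot"],np.round(s["joint_pos"],2))
KE=cam("wrist"); im=bot.grab_frame("wrist"); cv2.imwrite("pics/w1.png",im); np.savez("w1.npz",K=KE[0],E=KE[1])
for t in("wedge","plate3","stand","mount"):
    for d in bot.recognise("wrist",t)[:4]: print(t,round(d["score"],2),np.array(d["position"]),proj(KE,d["position"])[0])
for d in bot.silhouettes("wrist","plate3")[:2]:
    print(d["score"],d["mask"].sum())
```

```text
1.0 [ 175.8 -547.5  231.3] [3.1 0.5 0. ] [-1.4  0.3  1.5  0.   1.4 -0.1]
```

View pics/w1.png

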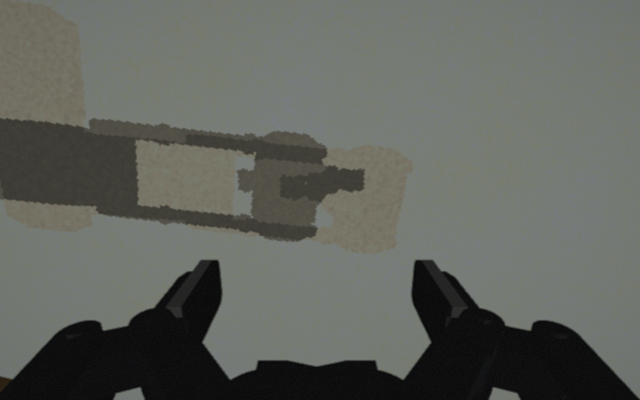

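Invalid input: a row needs all seven keys. This picture only shows bench, shadows and the fingers.

Emit:
{"op": "play_rows", "data": {"deltas": [{"claw": 1, "tx": 0.0127, "ty": 0.039, "tz": 0.01, "ax": 0, "ay": 0, "az": 0}, {"claw": 1, "tx": 0.0254, "ty": 0.078, "tz": 0.02, "ax": 0, "ay": 0, "az": 0}, {"claw": 1, "tx": 0.038, "ty": 0.117, "tz": 0.03, "ax": 0, "ay": 0, "az": 0}, {"claw": 1, "tx": 0.051, "ty": 0.156, "tz": 0.04, "ax": 0, "ay": 0, "az": 0}, {"claw": 1, "tx": 0.0635, "ty": 0.194, "tz": 0.05, "ax": 0, "ay": 0, "az": 0}]}}

```text
time: 1.8
eef_pos: [239.6, -351.8, 281.7]
tool_rot: [3.104, 0.485, 0.001]
ft_force: [1.1, 0.1, 0.0]
width: 85.6
gripper_force: 0.0
```

Emit:
{"op": "play_rows", "data": {"deltas": [{"claw": 1, "tx": 0.0127, "ty": 0.039, "tz": 0.004, "ax": 0, "ay": 0, "az": 0}, {"claw": 1, "tx": 0.0254, "ty": 0.078, "tz": 0.008, "ax": 0, "ay": 0, "az": 0}, {"claw": 1, "tx": 0.038, "ty": 0.117, "tz": 0.012, "ax": 0, "ay": 0, "az": 0}, {"claw": 1, "tx": 0.051, "ty": 0.156, "tz": 0.016, "ax": 0, "ay": 0, "az": 0}, {"claw": 1, "tx": 0.0635, "ty": 0.194, "tz": 0.02, "ax": 0, "ay": 0, "az": 0}]}}

```text
time: 2.3
eef_pos: [303.0, -157.8, 301.8]
tool_rot: [3.103, 0.485, 0.002]
ft_force: [0.3, 0.1, -0.8]
width: 85.5
gripper_force: 0.0
```

Emit:
{"op": "play_rows", "data": {"deltas": [{"claw": 1, "tx": 0.0127, "ty": 0.039, "tz": 0, "ax": 0, "ay": 0, "az": 0}, {"claw": 1, "tx": 0.0254, "ty": 0.078, "tz": 0, "ax": 0, "ay": 0, "az": 0}, {"claw": 1, "tx": 0.038, "ty": 0.117, "tz": 0, "ax": 0, "ay": 0, "az": 0}, {"claw": 1, "tx": 0.051, "ty": 0.156, "tz": 0, "ax": 0, "ay": 0, "az": 0}, {"claw": 1, "tx": 0.0635, "ty": 0.194, "tz": 0, "ax": 0, "ay": 0, "az": 0}]}}

```text
time: 2.8
eef_pos: [366.5, 36.3, 301.7]
tool_rot: [3.103, 0.487, 0.002]
ft_force: [0.8, 0.3, 0.7]
width: 85.5
gripper_force: 0.0
```

Emit:
{"op": "play_rows", "data": {"deltas": [{"claw": 1, "tx": 0.0127, "ty": 0.039, "tz": 0, "ax": 0, "ay": 0, "az": 0}, {"claw": 1, "tx": 0.0254, "ty": 0.078, "tz": 0, "ax": 0, "ay": 0, "az": 0}, {"claw": 1, "tx": 0.038, "ty": 0.117, "tz": 0, "ax": 0, "ay": 0, "az": 0}, {"claw": 1, "tx": 0.051, "ty": 0.156, "tz": 0, "ax": 0, "ay": 0, "az": 0}, {"claw": 1, "tx": 0.0635, "ty": 0.194, "tz": 0, "ax": 0, "ay": 0, "az": 0}]}}

```text
time: 3.3
eef_pos: [430.1, 230.4, 301.5]
tool_rot: [3.103, 0.487, 0.001]
ft_force: [0.4, -0.5, 0.4]
width: 85.1
gripper_force: 0.0
```

Run:
```python
from h import *
s=bot.read_state(); print(s["time"],s["eef_pos"],s["tool_rot"],np.round(s["joint_pos"],2))
KE=cam("wrist"); im=bot.grab_frame("wrist"); cv2.imwrite("pics/w2.png",im); np.savez("w2.npz",K=KE[0],E=KE[1])
for t in("wedge","plate3","stand","mount"):
    for d in bot.recognise("wrist",t)[:4]: print(t,round(d["score"],2),np.array(d["position"]),proj(KE,d["position"])[0])
for t in("wedge","plate3"):
    for i,d in enumerate(bot.silhouettes("wrist",t)[:3]):
        np.save(f"m_{t}{i}.npy",d["mask"]); c=max(cv2.findContours(d["mask"].astype(np.uint8),0,1)[0],key=cv2.contourArea)
        print(t,d["score"],d["mask"].sum(),cv2.approxPolyDP(c,2.5,True)[:,0].tolist())
```

```text
3.3 [430.1 230.4 301.5] [3.1 0.5 0. ] [ 0.3  0.1  1.6 -0.   1.5  1.6]
wedge 0.8 [550.1 297.9  14.3] [293.2  49.9]
wedge 0.72 [622.1 127.1  11. ] [447.1  35.6]
plate3 0.98 [435.4 189.4  35.6] [348.1 170. ]
plate3 0.83 [467.2 175.4  29.1] [366.5 148.7]
mount 0.81 [494.9 -60.2  66.8] [564.1 191.4]
wedge 0.9 2373 [[461, 0], [431, 0], [439, 83], [463, 76]]
wedge 0.5 2346 [[148, 95], [145, 114], [163, 130], [198, 127], [208, 114], [205, 100], [193, 89], [171, 86]]
plate3 0.97 1149 [[341, 149], [331, 185], [356, 192], [368, 157]]
plate3 0.77 471 [[349, 139], [348, 148], [370, 157], [363, 178], [367, 181], [375, 144]]
```

View pics/w2.png

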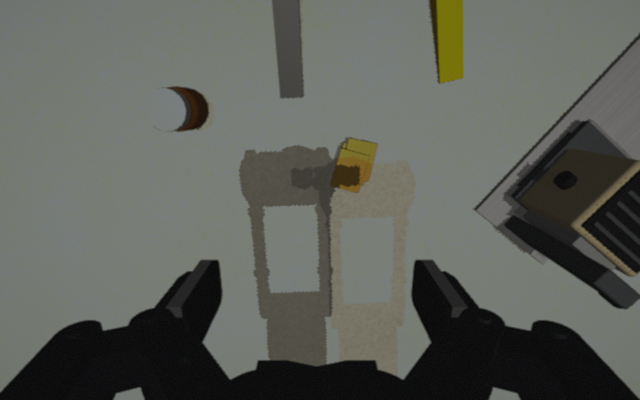

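The view shows the stack at (353,165), the grey wedge's thin end at (291,97), the yellow one at (450,80), and the mount at lower right. Now fitting the plates.

Run:
```python
from h import *
d=np.load("w2.npz"); KE=(d["K"],d["E"])
def q(p,z): 
    P=back(KE,p,z)[:,:2]; e=np.roll(P,-1,0)-P
    print(P, P.mean(0), np.linalg.norm(e,axis=1), np.degrees(np.arctan2(e[:,1],e[:,0])))
q([[341,149],[331,185],[356,192],[368,157]],38)
q([[349,139],[375,144]],32); q([[375,144],[367,181]],32); q([[349,139],[375,144]],26)
```

```text
[[458.  207. ]
 [410.7 204.1]
 [411.8 170.5]
 [458.9 171.7]] [434.8 188.3] [47.3 33.6 47.1 35.3] [-176.6  -88.2    1.4   91.5]
[[472.1 200.8]
 [476.2 167.8]] [474.2 184.3] [33.3 33.3] [-82.9  97.1]
[[476.2 167.8]
 [428.7 160.8]] [452.5 164.3] [48.1 48.1] [-171.6    8.4]
[[471.7 200.1]
 [475.9 166.6]] [473.8 183.3] [33.8 33.8] [-82.9  97.1]
```

Emit:
{"op": "play_rows", "data": {"deltas": [{"claw": 1, "tx": 0, "ty": -0.01, "tz": -0.03, "ax": 0, "ay": 0, "az": 0}, {"claw": 1, "tx": 0, "ty": -0.02, "tz": -0.07, "ax": 0, "ay": 0, "az": 0}, {"claw": 1, "tx": 0, "ty": -0.03, "tz": -0.11, "ax": 0, "ay": 0, "az": 0}, {"claw": 1, "tx": 0, "ty": -0.04, "tz": -0.15, "ax": 0, "ay": 0, "az": 0}, {"claw": 1, "tx": 0, "ty": -0.04, "tz": -0.16, "ax": 0, "ay": 0, "az": 0}]}}

```text
time: 4.15
eef_pos: [426.3, 185.6, 138.2]
tool_rot: [3.103, 0.481, -0.013]
ft_force: [-1.1, 0.3, 0.1]
width: 85.2
gripper_force: 0.0
```

Run:
```python
from h import *
s=bot.read_state(); print(s["time"],s["eef_pos"],s["tool_rot"],np.round(s["joint_pos"],2))
KE=cam("wrist"); im=bot.grab_frame("wrist"); np.savez("w3.npz",K=KE[0],E=KE[1])
for t in("plate3","stand"):
    for i,d in enumerate(bot.silhouettes("wrist",t)[:3]):
        c=max(cv2.findContours(d["mask"].astype(np.uint8),0,1)[0],key=cv2.contourArea)
        print(t,d["score"],d["mask"].sum(),cv2.approxPolyDP(c,2.5,True)[:,0].tolist())
cv2.imwrite("pics/w3.png",cv2.resize(im[100:350,200:440],None,fx=2.4,fy=2.4,interpolation=cv2.INTER_CUBIC))
```

```text
4.15 [426.3 185.6 138.2] [ 3.1  0.5 -0. ] [ 0.3  0.2  1.9 -0.   1.1  1.5]
plate3 0.82 1465 [[315, 135], [313, 154], [341, 160], [350, 166], [339, 202], [348, 205], [362, 145]]
plate3 0.79 3160 [[304, 152], [287, 212], [332, 224], [349, 165]]
plate3 0.43 64 [[311, 143], [306, 145], [306, 152], [311, 151]]
```

View pics/w3.png

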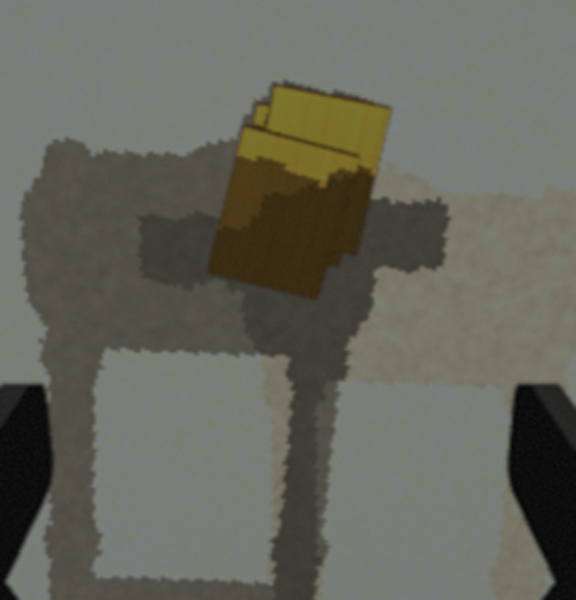

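The close view shows the top plate at crop (208–360, 127–299). The middle plate is shifted up and right, with a corner at (391,107). The bottom plate's corner peeks out at (258,103).

Run:
```python
from h import *
d=np.load("w3.npz"); KE=(d["K"],d["E"])
def q(p,z): 
    P=back(KE,np.array(p)/2.4+[200,100],z)[:,:2]; e=np.roll(P,-1,0)-P
    print(P, P.mean(0), np.linalg.norm(e,axis=1), np.degrees(np.arctan2(e[:,1],e[:,0])))
q([[242,127],[208,272],[316,299],[360,156]],38)
q([[274,86],[391,107],[356,262]],32); q([[258,103],[242,127]],26)
KS=cam("side")
for i,t in enumerate(["plate3","stand"]):
    for d in bot.silhouettes("side",t)[:3]:
        c=max(cv2.findContours(d["mask"].astype(np.uint8),0,1)[0],key=cv2.contourArea)
        print(t,d["score"],d["mask"].sum(),cv2.approxPolyDP(c,1,True)[:,0].tolist())
print(bot.read_state()["eef_pos"])
```

```text
[[458.7 207.7]
 [409.9 204.6]
 [411.6 167.9]
 [461.2 170. ]] [435.4 187.5] [48.9 36.7 49.6 37.8] [-176.3  -87.3    2.3   93.8]
[[473.  201.9]
 [477.9 164.9]
 [426.1 158.4]] [459.  175.1] [37.3 52.2 64. ] [ -82.4 -172.8   42.8]
[[465.7 205. ]
 [456.8 207.7]] [461.2 206.3] [9.3 9.3] [163.4 -16.6]
plate3 0.75 244 [[371, 230], [371, 241], [381, 241], [386, 243], [389, 243], [391, 241], [390, 232]]
plate3 0.65 64 [[365, 230], [363, 238], [364, 240], [368, 240], [369, 233], [367, 230]]
[431.7 189.1 143.5]
```

Plate 3 is centred near (435,187) with yaw about 2.5°, and plate 2 near (449.5,180) with yaw about 7°. Plate 1's corner gives a centre near (442,184), midway between them as the task says. I'll centre the gripper there at yaw 5° and squeeze first across the 38 mm sides, then across the 50 mm sides.

Emit:
{"op": "play_rows", "data": {"deltas": [{"claw": 1, "tx": 0.006, "ty": -0.003, "tz": -0.01, "ax": 0, "ay": 0, "az": -0.11}, {"claw": 1, "tx": 0.0126, "ty": -0.0065, "tz": -0.025, "ax": 0, "ay": 0, "az": -0.224}, {"claw": 1, "tx": 0.0126, "ty": -0.0065, "tz": -0.045, "ax": 0, "ay": 0, "az": -0.224}, {"claw": 1, "tx": 0.0126, "ty": -0.0065, "tz": -0.06, "ax": 0, "ay": 0, "az": -0.224}, {"claw": 1, "tx": 0.0126, "ty": -0.0065, "tz": -0.07, "ax": 0, "ay": 0, "az": -0.224}]}}

```text
time: 4.9
eef_pos: [443.7, 182.6, 72.1]
tool_rot: [-3.138, -0.137, -0.004]
ft_force: [0.3, 0.1, 0.7]
width: 85.4
gripper_force: 0.0
```

Emit:
{"op": "play_rows", "data": {"deltas": [{"claw": 1, "tx": 0, "ty": 0, "tz": -0.015, "ax": 0, "ay": 0, "az": 0}, {"claw": 1, "tx": 0, "ty": 0, "tz": -0.03, "ax": 0, "ay": 0, "az": 0}, {"claw": 1, "tx": 0, "ty": 0, "tz": -0.045, "ax": 0, "ay": 0, "az": 0}, {"claw": 1, "tx": 0, "ty": 0, "tz": -0.057, "ax": 0, "ay": 0, "az": 0}, {"claw": 1, "tx": 0, "ty": 0, "tz": -0.061, "ax": 0, "ay": 0, "az": 0}]}}

```text
time: 5.4
eef_pos: [443.1, 182.5, 10.4]
tool_rot: [-3.138, -0.137, -0.001]
ft_force: [0.4, 0.0, 0.3]
width: 85.6
gripper_force: 0.0
```

Run:
```python
from h import *
s=bot.read_state(); print(s["time"],s["eef_pos"],s["tool_rot"],s["width"],s["ft_force"])
im=bot.grab_frame("wrist"); KE=cam("wrist"); np.savez("w4.npz",K=KE[0],E=KE[1])
cv2.imwrite("pics/w4.png",im)
```

```text
5.4 [443.1 182.5  10.4] [-3.1 -0.1 -0. ] 85.55139376688241 [0.4 0.  0.3]
```

View pics/w4.png

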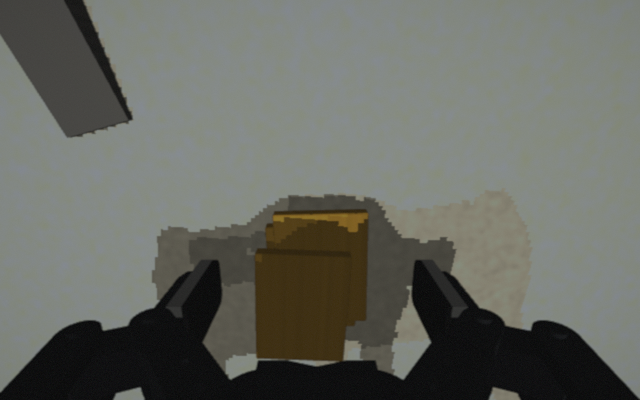

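The stack sits between the fingers: plates span columns 256–368 and the finger mid is at 317. Squeezing across y.

Emit:
{"op": "play_rows", "data": {"deltas": [{"claw": 0.4, "tx": 0, "ty": 0, "tz": 0, "ax": 0, "ay": 0, "az": 0}, {"claw": 0.2, "tx": 0, "ty": 0, "tz": 0, "ax": 0, "ay": 0, "az": 0}, {"claw": 0.1, "tx": 0, "ty": 0, "tz": 0, "ax": 0, "ay": 0, "az": 0}, {"claw": 0.0, "tx": 0, "ty": 0, "tz": 0, "ax": 0, "ay": 0, "az": 0}, {"claw": -0.08, "tx": 0, "ty": 0, "tz": 0, "ax": 0, "ay": 0, "az": 0}]}}

```text
time: 5.95
eef_pos: [443.3, 183.0, 11.2]
tool_rot: [-3.137, -0.135, -0.003]
ft_force: [-0.6, 4.0, 5.5]
width: 39.4
gripper_force: 4.8
```

Emit:
{"op": "play_rows", "data": {"deltas": [{"claw": -0.12, "tx": 0, "ty": 0, "tz": 0, "ax": 0, "ay": 0, "az": 0}, {"claw": -0.2, "tx": 0, "ty": 0, "tz": 0, "ax": 0, "ay": 0, "az": 0}, {"claw": -0.2, "tx": 0, "ty": 0, "tz": 0, "ax": 0, "ay": 0, "az": 0}, {"claw": -0.2, "tx": 0, "ty": 0, "tz": 0, "ax": 0, "ay": 0, "az": 0}, {"claw": -0.2, "tx": 0, "ty": 0, "tz": 0, "ax": 0, "ay": 0, "az": 0}]}}

```text
time: 6.45
eef_pos: [443.4, 183.3, 11.5]
tool_rot: [-3.137, -0.134, -0.004]
ft_force: [-0.7, 5.4, 8.3]
width: 37.1
gripper_force: 59.7
```

Emit:
{"op": "play_rows", "data": {"deltas": [{"claw": -0.05, "tx": 0, "ty": 0, "tz": 0, "ax": 0, "ay": 0, "az": 0}, {"claw": 0.1, "tx": 0, "ty": 0, "tz": 0, "ax": 0, "ay": 0, "az": 0}, {"claw": 0.6, "tx": 0, "ty": 0, "tz": 0, "ax": 0, "ay": 0, "az": 0}, {"claw": 1, "tx": 0, "ty": 0, "tz": 0.002, "ax": 0, "ay": 0, "az": 0}, {"claw": 1, "tx": 0, "ty": 0, "tz": 0.02, "ax": 0, "ay": 0, "az": 0}]}}

```text
time: 6.95
eef_pos: [440.7, 181.4, 29.0]
tool_rot: [3.137, 0.136, -0.008]
ft_force: [0.0, 0.1, 1.2]
width: 85.2
gripper_force: 0.0
```

Run:
```python
from h import *
s=bot.read_state(); print(s["time"],s["eef_pos"],s["tool_rot"],s["width"],s["ft_force"])
KE=cam("wrist");im=bot.grab_frame("wrist");np.savez("w5.npz",K=KE[0],E=KE[1]); cv2.imwrite("pics/w5.png",im)
for t in("plate3",):
    for i,d in enumerate(bot.silhouettes("wrist",t)[:3]):
        c=max(cv2.findContours(d["mask"].astype(np.uint8),0,1)[0],key=cv2.contourArea); p=cv2.approxPolyDP(c,2.5,True)[:,0]
        print(t,d["score"],d["mask"].sum(),p.tolist(),back(KE,p,38)[:,:2].tolist())
```

```text
6.95 [440.7 181.4  29. ] [ 3.1  0.1 -0. ] 85.19395217338962 [0.  0.1 1.2]
plate3 0.86 2987 [[270, 195], [272, 225], [355, 225], [354, 191], [272, 191]] [[475.563757142004, 203.7047602009841], [462.04784993345305, 202.23294757728536], [465.15954513677093, 166.19699830964305], [480.36974756351725, 168.4815079312143], [477.39047574030786, 202.94236590536548]]
plate3 0.72 8169 [[354, 226], [272, 228], [277, 324], [317, 326], [352, 323], [356, 251]] [[464.65828851719675, 166.57499599825536], [460.645194783381, 202.16809106028728], [411.1807034774149, 197.46957135830226], [411.6930255240742, 178.1526900807281], [414.84684798147043, 161.50081075215832], [452.8401459489678, 164.24047980613292]]
```

Width is 37 mm at full force, so y is squared. Raising, turning 90° and squeezing across x.

Emit:
{"op": "play_rows", "data": {"deltas": [{"claw": 1, "tx": 0, "ty": 0, "tz": 0.025, "ax": 0, "ay": 0, "az": 0.0}, {"claw": 1, "tx": 0, "ty": 0, "tz": 0.035, "ax": 0, "ay": 0, "az": 0.14}, {"claw": 1, "tx": 0, "ty": 0, "tz": 0.035, "ax": 0, "ay": 0, "az": 0.28}, {"claw": 1, "tx": 0, "ty": 0, "tz": 0.035, "ax": 0, "ay": 0, "az": 0.42}, {"claw": 1, "tx": 0, "ty": 0, "tz": 0.035, "ax": 0, "ay": 0, "az": 0.56}]}}

```text
time: 7.55
eef_pos: [442.3, 181.9, 65.0]
tool_rot: [2.976, 1.007, -0.0]
ft_force: [0.4, 0.1, 0.0]
width: 85.4
gripper_force: 0.0
```

Emit:
{"op": "play_rows", "data": {"deltas": [{"claw": 1, "tx": 0, "ty": 0, "tz": 0, "ax": 0, "ay": 0, "az": 0.14}, {"claw": 1, "tx": 0, "ty": 0, "tz": 0, "ax": 0, "ay": 0, "az": 0.28}, {"claw": 1, "tx": 0, "ty": 0, "tz": 0, "ax": 0, "ay": 0, "az": 0.42}, {"claw": 1, "tx": 0, "ty": 0, "tz": 0, "ax": 0, "ay": 0, "az": 0.56}, {"claw": 1, "tx": 0, "ty": 0, "tz": 0, "ax": 0, "ay": 0, "az": 0.7}]}}

```text
time: 8.05
eef_pos: [442.2, 181.9, 64.8]
tool_rot: [-2.45, -1.966, 0.001]
ft_force: [0.5, 1.1, 0.0]
width: 85.6
gripper_force: 0.0
```

Emit:
{"op": "play_rows", "data": {"deltas": [{"claw": 1, "tx": 0, "ty": 0, "tz": 0, "ax": 0, "ay": 0, "az": 0.14}, {"claw": 1, "tx": 0, "ty": 0, "tz": 0, "ax": 0, "ay": 0, "az": 0.28}, {"claw": 1, "tx": 0, "ty": 0, "tz": 0, "ax": 0, "ay": 0, "az": 0.311}, {"claw": 1, "tx": 0, "ty": 0, "tz": 0, "ax": 0, "ay": 0, "az": 0.311}, {"claw": 1, "tx": 0, "ty": 0, "tz": -0.015, "ax": 0, "ay": 0, "az": 0.311}]}}

```text
time: 8.55
eef_pos: [444.0, 182.4, 51.2]
tool_rot: [2.122, 2.313, 0.005]
ft_force: [0.3, -0.4, 0.1]
width: 85.0
gripper_force: 0.0
```

Run:
```python
from h import *
s=bot.read_state(); print(s["time"],s["eef_pos"],s["tool_rot"],s["joint_pos"],s["ft_force"])
KE=cam("wrist");im=bot.grab_frame("wrist");np.savez("w6.npz",K=KE[0],E=KE[1]); cv2.imwrite("pics/w6.png",im)
for t in("plate3",):
    for i,d in enumerate(bot.silhouettes("wrist",t)[:3]):
        c=max(cv2.findContours(d["mask"].astype(np.uint8),0,1)[0],key=cv2.contourArea); p=cv2.approxPolyDP(c,2.5,True)[:,0]
        print(t,d["score"],d["mask"].sum(),p.tolist(),back(KE,p,38)[:,:2])
print(bot.read_state()["eef_pos"])
```

```text
8.55 [444.  182.4  51.2] [2.1 2.3 0. ] [ 0.2  0.3  2.  -0.   0.9  0.2] [ 0.3 -0.4  0.1]
plate3 0.96 6523 [[255, 216], [259, 281], [348, 281], [348, 214], [267, 213]] [[411.  199.2]
 [414.3 162.4]
 [462.  166.3]
 [457.6 204.2]
 [417.  201.3]]
plate3 0.92 1966 [[285, 211], [349, 212], [352, 216], [350, 274], [375, 275], [377, 210]] [[425.9 203.1]
 [458.  205.3]
 [459.8 203.3]
 [462.6 170.6]
 [476.  171.1]
 [471.9 207.5]]
plate3 0.87 462 [[270, 210], [360, 207], [280, 205]] [[418.4 203. ]
 [463.2 208.4]
 [423.3 206.1]]
[441.1 181.6  48.9]
```

Still aligned at about 5°. Lowering and squeezing across the 50 mm direction.

Emit:
{"op": "play_rows", "data": {"deltas": [{"claw": 1, "tx": 0, "ty": 0.001, "tz": -0.013, "ax": 0, "ay": 0, "az": 0}, {"claw": 1, "tx": 0, "ty": 0.001, "tz": -0.026, "ax": 0, "ay": 0, "az": 0}, {"claw": 1, "tx": 0, "ty": 0.001, "tz": -0.037, "ax": 0, "ay": 0, "az": 0}, {"claw": 1, "tx": 0, "ty": 0.001, "tz": -0.04, "ax": 0, "ay": 0, "az": 0}, {"claw": 0.7, "tx": 0, "ty": 0.001, "tz": -0.04, "ax": 0, "ay": 0, "az": 0}]}}

```text
time: 9.15
eef_pos: [442.2, 182.9, 10.0]
tool_rot: [-2.123, -2.315, 0.001]
ft_force: [0.5, -0.1, 0.3]
width: 73.7
gripper_force: 0.0
```

Emit:
{"op": "play_rows", "data": {"deltas": [{"claw": 0.6, "tx": 0, "ty": 0, "tz": 0, "ax": 0, "ay": 0, "az": 0}, {"claw": 0.5, "tx": 0, "ty": 0, "tz": 0, "ax": 0, "ay": 0, "az": 0}, {"claw": 0.4, "tx": 0, "ty": 0, "tz": 0, "ax": 0, "ay": 0, "az": 0}, {"claw": 0.3, "tx": 0, "ty": 0, "tz": 0, "ax": 0, "ay": 0, "az": 0}, {"claw": 0.2, "tx": 0, "ty": 0, "tz": 0, "ax": 0, "ay": 0, "az": 0}]}}

```text
time: 9.65
eef_pos: [444.6, 183.5, 11.4]
tool_rot: [2.121, 2.314, 0.006]
ft_force: [3.1, 0.5, 4.1]
width: 51.3
gripper_force: 3.0
```

Emit:
{"op": "play_rows", "data": {"deltas": [{"claw": 0.15, "tx": 0, "ty": 0, "tz": 0, "ax": 0, "ay": 0, "az": 0}, {"claw": 0.05, "tx": 0, "ty": 0, "tz": 0, "ax": 0, "ay": 0, "az": 0}, {"claw": 0.05, "tx": 0, "ty": 0, "tz": 0, "ax": 0, "ay": 0, "az": 0}, {"claw": 0.05, "tx": 0, "ty": 0, "tz": 0, "ax": 0, "ay": 0, "az": 0}, {"claw": 0.05, "tx": 0, "ty": 0, "tz": 0, "ax": 0, "ay": 0, "az": 0}]}}

```text
time: 10.15
eef_pos: [444.0, 183.5, 11.7]
tool_rot: [2.121, 2.314, 0.005]
ft_force: [3.2, -0.2, 10.4]
width: 48.7
gripper_force: 61.1
```

Emit:
{"op": "play_rows", "data": {"deltas": [{"claw": 0.2, "tx": 0, "ty": 0, "tz": 0, "ax": 0, "ay": 0, "az": 0}, {"claw": 0.5, "tx": 0, "ty": 0, "tz": 0, "ax": 0, "ay": 0, "az": 0}, {"claw": 1, "tx": 0, "ty": 0, "tz": 0, "ax": 0, "ay": 0, "az": 0}, {"claw": 1, "tx": 0, "ty": 0, "tz": 0.005, "ax": 0, "ay": 0, "az": 0}, {"claw": 1, "tx": 0, "ty": 0, "tz": 0.03, "ax": 0, "ay": 0, "az": 0}]}}

```text
time: 10.65
eef_pos: [439.4, 182.3, 38.5]
tool_rot: [-2.12, -2.313, 0.01]
ft_force: [0.3, -0.4, 0.1]
width: 85.2
gripper_force: 0.0
```

Emit:
{"op": "play_rows", "data": {"deltas": [{"claw": 1, "tx": -0.01, "ty": 0, "tz": 0.03, "ax": 0, "ay": 0, "az": 0}, {"claw": 1, "tx": -0.02, "ty": 0, "tz": 0.06, "ax": 0, "ay": 0, "az": 0}, {"claw": 1, "tx": -0.02, "ty": 0, "tz": 0.075, "ax": 0, "ay": 0, "az": 0}, {"claw": 1, "tx": -0.02, "ty": 0, "tz": 0.08, "ax": 0, "ay": 0, "az": 0}, {"claw": 1, "tx": -0.02, "ty": 0, "tz": 0.08, "ax": 0, "ay": 0, "az": 0}]}}

```text
time: 11.15
eef_pos: [422.5, 183.1, 120.7]
tool_rot: [2.122, 2.316, 0.001]
ft_force: [-0.2, -0.4, -0.6]
width: 85.1
gripper_force: 0.0
```

Run:
```python
from h import *
s=bot.read_state(); print(s["time"],s["eef_pos"],s["tool_rot"])
KE=cam("wrist");im=bot.grab_frame("wrist");np.savez("w7.npz",K=KE[0],E=KE[1])
u,v=proj(KE,[442,184,30])[0]; print(u,v); u,v=int(u),int(v)
cv2.imwrite("pics/w7.png",cv2.resize(im[max(v-70,0):v+70,u-90:u+90],None,fx=4.2,fy=4.2,interpolation=cv2.INTER_CUBIC))
for t in("plate3",):
    for i,d in enumerate(bot.silhouettes("wrist",t)[:3]):
        c=max(cv2.findContours(d["mask"].astype(np.uint8),0,1)[0],key=cv2.contourArea); p=cv2.approxPolyDP(c,2.5,True)[:,0]
        print(t,d["score"],d["mask"].sum(),p.tolist(),back(KE,p,38)[:,:2])
```

```text
11.15 [422.5 183.1 120.7] [2.1 2.3 0. ]
342.82572773658086 207.26118464003437
plate3 0.58 35 [[322, 185], [334, 185]] [[424.5 201.7]
 [433.  202.5]]
plate3 0.58 3483 [[311, 187], [314, 236], [378, 234], [378, 186]] [[416.9 199.6]
 [422.2 162.3]
 [469.4 168. ]
 [464.2 204.4]]
plate3 0.49 94 [[328, 182], [336, 185], [346, 183]] [[428.6 204.3]
 [434.4 202.6]
 [441.3 204.6]]
```

View pics/w7.png

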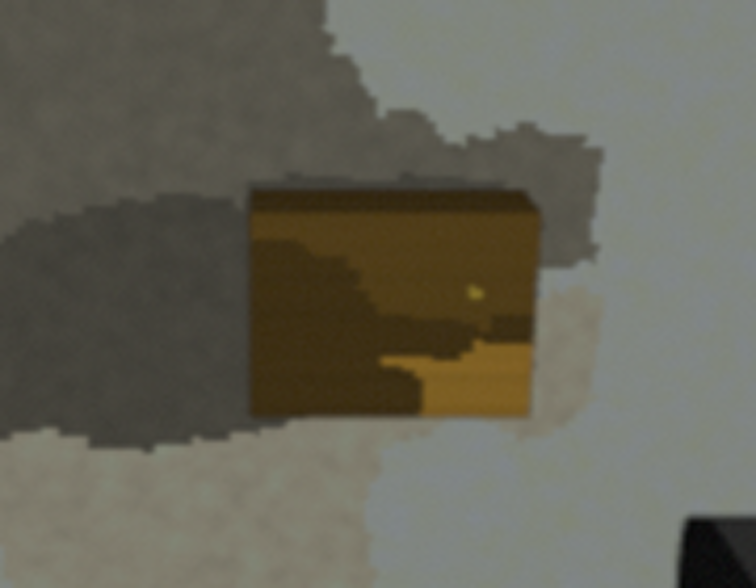

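The stack now reads as one flush block: a single top face at crop (250–540, 190–415), with only its side face showing above. Next is the wedge, so I'm moving above it and turning back. I'll compute the wedge and mount poses from the fixed-camera masks too.

Emit:
{"op": "play_rows", "data": {"deltas": [{"claw": 1, "tx": 0.01, "ty": 0.01, "tz": 0.02, "ax": 0, "ay": 0, "az": -0.14}, {"claw": 1, "tx": 0.02, "ty": 0.02, "tz": 0.04, "ax": 0, "ay": 0, "az": -0.28}, {"claw": 1, "tx": 0.03, "ty": 0.03, "tz": 0.06, "ax": 0, "ay": 0, "az": -0.42}, {"claw": 1, "tx": 0.045, "ty": 0.045, "tz": 0.08, "ax": 0, "ay": 0, "az": -0.56}, {"claw": 1, "tx": 0.06, "ty": 0.06, "tz": 0.08, "ax": 0, "ay": 0, "az": -0.7}]}}

```text
time: 11.75
eef_pos: [484.2, 243.8, 201.6]
tool_rot: [2.792, 1.439, 0.004]
ft_force: [-0.9, -0.9, 1.7]
width: 85.5
gripper_force: 0.0
```

Emit:
{"op": "play_rows", "data": {"deltas": [{"claw": 1, "tx": 0.015, "ty": 0.015, "tz": 0, "ax": 0, "ay": 0, "az": -0.14}, {"claw": 1, "tx": 0.03, "ty": 0.03, "tz": 0, "ax": 0, "ay": 0, "az": -0.28}, {"claw": 1, "tx": 0.045, "ty": 0.045, "tz": 0, "ax": 0, "ay": 0, "az": -0.42}, {"claw": 1, "tx": 0.055, "ty": 0.055, "tz": 0, "ax": 0, "ay": 0, "az": -0.56}, {"claw": 1, "tx": 0.06, "ty": 0.06, "tz": 0, "ax": 0, "ay": 0, "az": -0.657}]}}

```text
time: 12.25
eef_pos: [542.9, 303.7, 197.9]
tool_rot: [3.106, 0.464, -0.005]
ft_force: [-0.8, -0.4, 0.9]
width: 85.1
gripper_force: 0.0
```

Run:
```python
from h import *
bot.grab_frame("side"); 
s=bot.read_state(); print(s["time"],s["eef_pos"],s["tool_rot"])
def poly(n,t,z,k=3,eps=2):
    KE=cam(n)
    for i,d in enumerate(bot.silhouettes(n,t)[:k]):
        c=max(cv2.findContours(d["mask"].astype(np.uint8),0,1)[0],key=cv2.contourArea); p=cv2.approxPolyDP(c,eps,True)[:,0]
        np.save(f"m_{n}_{t}{i}.npy",d["mask"])
        print(n,t,round(d["score"],2),p.tolist(),back(KE,p,z)[:,:2].round().tolist())
KE=cam("wrist");im=bot.grab_frame("wrist"); np.savez("w8.npz",K=KE[0],E=KE[1]); cv2.imwrite("pics/w8.png",im)
poly("wrist","wedge",0); poly("wrist","plate3",38)
poly("side","mount",8,2); poly("side","lamphouse",8,1); bot.grab_frame("scene"); poly("scene","mount",8,2)
```

```text
12.3 [543.5 304.1 197.8] [ 3.1  0.5 -0. ]
wrist wedge 0.97 [[236, 0], [272, 41], [286, 27], [285, 16], [270, 0]] [[677.0, 422.0], [654.0, 381.0], [669.0, 372.0], [678.0, 375.0], [686.0, 392.0]]
wrist wedge 0.86 [[327, 75], [298, 77], [295, 81], [308, 220], [334, 217], [331, 79]] [[640.0, 323.0], [630.0, 349.0], [626.0, 351.0], [491.0, 297.0], [503.0, 270.0], [638.0, 318.0]]
wrist wedge 0.61 [[538, 47], [498, 56], [481, 63], [488, 160], [494, 202], [523, 194], [530, 94], [540, 89]] [[724.0, 139.0], [705.0, 171.0], [695.0, 184.0], [611.0, 136.0], [571.0, 109.0], [589.0, 83.0], [683.0, 126.0], [690.0, 118.0]]
wrist plate3 0.98 [[387, 278], [375, 317], [408, 324], [413, 307], [411, 283]] [[467.0, 202.0], [418.0, 197.0], [421.0, 159.0], [443.0, 162.0], [469.0, 176.0]]
wrist plate3 0.51 [[396, 275], [411, 278]] [[473.0, 194.0], [475.0, 178.0]]
side mount 0.6 [[361, 124], [353, 132], [352, 153], [341, 164], [342, 179], [384, 194], [400, 170], [395, 164], [401, 128], [396, 124], [388, 130]] [[524.0, -365.0], [546.0, -308.0], [536.0, -183.0], [563.0, -119.0], [551.0, -46.0], [432.0, 2.0], [39
[... 180 characters left out ...]
 172], [386, 130]] [[524.0, -365.0], [545.0, -302.0], [536.0, -183.0], [564.0, -103.0], [552.0, -75.0], [465.0, -56.0], [441.0, -98.0], [438.0, -339.0]]
scene mount 0.74 [[198, 136], [174, 137], [173, 144], [164, 147], [165, 157], [174, 157], [176, 161], [161, 166], [156, 185], [163, 221], [142, 314], [142, 325], [232, 312], [230, 199], [220, 196], [222, 187], [217, 183], [215, 164], [202, 158]] [[67.0, 27.0], [39.0, -35.0], [85.0, -49.0], [92.0, -76.0], [156.0, -88.0], [168.0, -67.0], [193.0, -68.0], [202.0, -108.0], [293.0, -140.0], [450.0, -159.0], [690.0, -245.0], [713.0, -249.0], [757.0, -120.0], [440.0, -9.0], [416.0, -24.0], [380.0, -7.0], [357.0, -12.0], [261.0, 15.0], [211.0, -4.0]]
```

View pics/w8.png

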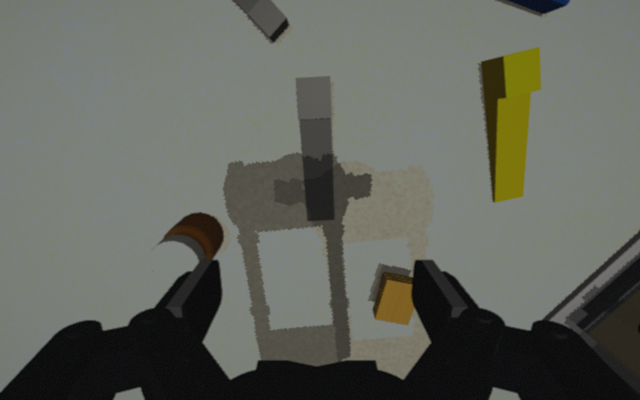

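The grey wedge's tail-block top is at (297–331, 77–119), with its thin end at (308–334, 219). The stack is still one block at (395,300). Computing both poses.

Run:
```python
from h import *
d=np.load("w8.npz"); KE=(d["K"],d["E"])
A=back(KE,[[297,77],[330,76],[331,118],[300,119.5]],40)[:,:2]; print(A,A.mean(0),np.linalg.norm(np.roll(A,-1,0)-A,axis=1))
T=back(KE,[[334,218],[308,220]],3)[:,:2]; print(T,T.mean(0))
v=T.mean(0)-A.mean(0); print("axis",np.linalg.norm(v),np.degrees(np.arctan2(v[1],v[0])))
# mount fit in scene: corners from saved frame
K=cam("scene"); M=back(K,[[143,322],[232,311.5],[231,199]],8)[:,:2]; print(M)
# line fit of the mount edges in the first scene picture
```

```text
[[629.4 347.3]
 [638.4 320.4]
 [605.3 309. ]
 [596.  335.1]] [617.3 327.9] [28.4 35.  27.7 35.5]
[[503.9 271.6]
 [493.3 298.3]] [498.6 284.9]
axis 126.22458148164687 -160.08616895814026
[[ 707.6 -246.6]
 [ 756.3 -119.9]
 [ 440.8   -7.1]]
```

The wedge fits its known sizes (35 × 28 mm block, 126 mm to the tip): origin (617,328), yaw -160°. Going to grasp it.

Emit:
{"op": "play_rows", "data": {"deltas": [{"claw": 1, "tx": 0.03, "ty": 0.009, "tz": -0.02, "ax": 0, "ay": 0, "az": 0.047}, {"claw": 1, "tx": 0.06, "ty": 0.018, "tz": -0.05, "ax": 0, "ay": 0, "az": 0.047}, {"claw": 1, "tx": 0.075, "ty": 0.023, "tz": -0.08, "ax": 0, "ay": 0, "az": 0.047}, {"claw": 1, "tx": 0.075, "ty": 0.023, "tz": -0.11, "ax": 0, "ay": 0, "az": 0.047}, {"claw": 1, "tx": 0.075, "ty": 0.023, "tz": -0.12, "ax": 0, "ay": 0, "az": 0.047}]}}

```text
time: 13.15
eef_pos: [615.4, 324.8, 76.5]
tool_rot: [3.093, 0.543, -0.01]
ft_force: [-0.6, 0.6, -0.1]
width: 85.2
gripper_force: 0.0
```

Run:
```python
from h import *
s=bot.read_state(); print(s["time"],s["eef_pos"],s["tool_rot"])
KE=cam("wrist");im=bot.grab_frame("wrist"); cv2.imwrite("pics/w9.png",im)
for d in bot.silhouettes("wrist","wedge")[:2]:
    c=max(cv2.findContours(d["mask"].astype(np.uint8),0,1)[0],key=cv2.contourArea); p=cv2.approxPolyDP(c,2,True)[:,0]
    print(round(d["score"],2),p.tolist(),back(KE,p,40)[:,:2].round(1).tolist())
# expected top corners
a=np.radians(-160.1); X=np.array([np.cos(a),np.sin(a)]); Y=np.array([-X[1],X[0]])
print(proj(KE,[[*(np.array([617.3,327.9])+sx*17.5*X+sy*15*Y),40] for sx,sy in((-1,-1),(-1,1),(1,1),(1,-1))]))
```

```text
13.15 [615.4 324.8  76.5] [ 3.1  0.5 -0. ]
0.94 [[291, 183], [285, 197], [285, 251], [288, 257], [293, 306], [294, 357], [330, 358], [337, 234], [335, 189], [333, 184]] [[639.4, 348.4], [630.5, 349.0], [598.4, 338.4], [595.2, 335.4], [563.6, 321.6], [526.1, 308.1], [533.5, 285.1], [619.3, 313.0], [644.6, 323.9], [646.9, 326.0]]
0.81 [[134, 0], [219, 99], [217, 103], [247, 135], [256, 132], [279, 109], [184, 0]] [[699.3, 448.0], [669.3, 398.0], [667.0, 398.5], [656.5, 379.1], [659.7, 375.0], [675.2, 367.1], [707.5, 425.4]]
[[285.7 200.5]
 [338.2 200.5]
 [337.1 255.9]
 [287.3 255.9]]
```

The measured outline matches the prediction. Descending and gripping.

Emit:
{"op": "play_rows", "data": {"deltas": [{"claw": 1, "tx": 0, "ty": 0.001, "tz": -0.02, "ax": 0, "ay": 0, "az": 0}, {"claw": 1, "tx": 0, "ty": 0.001, "tz": -0.04, "ax": 0, "ay": 0, "az": 0}, {"claw": 1, "tx": 0, "ty": 0.001, "tz": -0.055, "ax": 0, "ay": 0, "az": 0}, {"claw": 1, "tx": 0, "ty": 0.001, "tz": -0.067, "ax": 0, "ay": 0, "az": 0}, {"claw": 1, "tx": 0, "ty": 0.001, "tz": -0.071, "ax": 0, "ay": 0, "az": 0}]}}

```text
time: 13.75
eef_pos: [617.1, 326.9, 8.9]
tool_rot: [3.094, 0.544, -0.001]
ft_force: [-0.2, 0.3, 0.9]
width: 85.3
gripper_force: 0.0
```

Emit:
{"op": "play_rows", "data": {"deltas": [{"claw": 0.3, "tx": 0, "ty": 0, "tz": 0, "ax": 0, "ay": 0, "az": 0}, {"claw": 0, "tx": 0, "ty": 0, "tz": 0, "ax": 0, "ay": 0, "az": 0}, {"claw": -0.2, "tx": 0, "ty": 0, "tz": 0, "ax": 0, "ay": 0, "az": 0}, {"claw": -0.4, "tx": 0, "ty": 0, "tz": 0, "ax": 0, "ay": 0, "az": 0}, {"claw": -1, "tx": 0, "ty": 0, "tz": 0, "ax": 0, "ay": 0, "az": 0}]}}

```text
time: 14.25
eef_pos: [618.2, 327.4, 10.4]
tool_rot: [-3.094, -0.543, -0.003]
ft_force: [0.1, -0.3, 3.4]
width: 29.3
gripper_force: 60.6
```

Emit:
{"op": "play_rows", "data": {"deltas": [{"claw": -1, "tx": 0, "ty": 0, "tz": 0, "ax": 0, "ay": 0, "az": 0}, {"claw": -1, "tx": 0, "ty": 0, "tz": 0, "ax": 0, "ay": 0, "az": 0}, {"claw": -1, "tx": 0, "ty": 0, "tz": 0, "ax": 0, "ay": 0, "az": 0}, {"claw": -1, "tx": 0, "ty": 0, "tz": 0, "ax": 0, "ay": 0, "az": 0}, {"claw": -1, "tx": 0, "ty": 0, "tz": 0, "ax": 0, "ay": 0, "az": 0}]}}

```text
time: 14.75
eef_pos: [618.2, 327.4, 10.4]
tool_rot: [-3.094, -0.543, -0.003]
ft_force: [0.2, 0.5, 4.8]
width: 29.4
gripper_force: 60.6
```

Run:
```python
from h import *
s=bot.read_state(); print(s["time"],s["eef_pos"],np.round(s["tool_rot"],4),np.round(s["joint_pos"],2),s["width"],s["ft_force"])
# tool axes
M=R.from_rotvec(s["tool_rot"]).as_matrix(); print("phi",np.degrees(np.arctan2(M[1,0],M[0,0])))
```

```text
14.75 [618.2 327.4  10.4] [-3.1 -0.5 -0. ] [0.4 0.6 1.5 0.  1.  1.6] 29.36777633212061 [0.2 0.5 4.8]
phi 19.923501677457434
```

Gripped at 29 mm and 60 N. Lifting and carrying it to the outer end of the runway, turning by -0.697 rad.

Emit:
{"op": "play_rows", "data": {"deltas": [{"claw": -1, "tx": 0, "ty": 0, "tz": 0.01, "ax": 0, "ay": 0, "az": 0}, {"claw": -1, "tx": 0, "ty": 0, "tz": 0.03, "ax": 0, "ay": 0, "az": 0}, {"claw": -1, "tx": 0, "ty": 0, "tz": 0.06, "ax": 0, "ay": 0, "az": 0}, {"claw": -1, "tx": 0.005, "ty": -0.01, "tz": 0.09, "ax": 0, "ay": 0, "az": 0}, {"claw": -1, "tx": 0.01, "ty": -0.03, "tz": 0.12, "ax": 0, "ay": 0, "az": 0}]}}

```text
time: 15.25
eef_pos: [626.6, 297.7, 129.9]
tool_rot: [-3.094, -0.547, 0.002]
ft_force: [0.4, -0.3, -1.3]
width: 28.8
gripper_force: 60.1
```

Emit:
{"op": "play_rows", "data": {"deltas": [{"claw": -1, "tx": 0.01, "ty": -0.03, "tz": 0.01, "ax": 0, "ay": 0, "az": -0.05}, {"claw": -1, "tx": 0.02, "ty": -0.06, "tz": 0.01, "ax": 0, "ay": 0, "az": -0.1}, {"claw": -1, "tx": 0.03, "ty": -0.09, "tz": 0.01, "ax": 0, "ay": 0, "az": -0.15}, {"claw": -1, "tx": 0.04, "ty": -0.125, "tz": 0.01, "ax": 0, "ay": 0, "az": -0.2}, {"claw": -1, "tx": 0.05, "ty": -0.16, "tz": 0.01, "ax": 0, "ay": 0, "az": -0.25}]}}

```text
time: 15.75
eef_pos: [677.0, 135.7, 139.0]
tool_rot: [3.138, 0.151, -0.003]
ft_force: [-0.3, 1.2, -1.1]
width: 29.2
gripper_force: 59.9
```

Emit:
{"op": "play_rows", "data": {"deltas": [{"claw": -1, "tx": 0.01, "ty": -0.035, "tz": 0, "ax": 0, "ay": 0, "az": -0.05}, {"claw": -1, "tx": 0.02, "ty": -0.07, "tz": 0, "ax": 0, "ay": 0, "az": -0.1}, {"claw": -1, "tx": 0.03, "ty": -0.105, "tz": 0, "ax": 0, "ay": 0, "az": -0.15}, {"claw": -1, "tx": 0.035, "ty": -0.14, "tz": 0, "ax": 0, "ay": 0, "az": -0.2}, {"claw": -1, "tx": 0.04, "ty": -0.175, "tz": 0, "ax": 0, "ay": 0, "az": -0.25}]}}

```text
time: 16.25
eef_pos: [716.9, -39.5, 138.8]
tool_rot: [3.132, -0.242, -0.003]
ft_force: [-0.5, 0.1, -1.4]
width: 28.8
gripper_force: 59.9
```

Emit:
{"op": "play_rows", "data": {"deltas": [{"claw": -1, "tx": 0, "ty": -0.035, "tz": 0, "ax": 0, "ay": 0, "az": -0.05}, {"claw": -1, "tx": 0, "ty": -0.07, "tz": -0.01, "ax": 0, "ay": 0, "az": -0.1}, {"claw": -1, "tx": 0, "ty": -0.105, "tz": -0.02, "ax": 0, "ay": 0, "az": -0.15}, {"claw": -1, "tx": 0, "ty": -0.135, "tz": -0.03, "ax": 0, "ay": 0, "az": -0.197}, {"claw": -1, "tx": 0, "ty": -0.142, "tz": -0.04, "ax": 0, "ay": 0, "az": -0.197}]}}

```text
time: 16.75
eef_pos: [716.6, -184.0, 98.3]
tool_rot: [3.091, -0.551, -0.002]
ft_force: [0.2, 0.2, -0.9]
width: 29.3
gripper_force: 60.0
```

Run:
```python
from h import *
bot.grab_frame("side")
s=bot.read_state(); print(s["time"],s["eef_pos"],s["tool_rot"],np.round(s["joint_pos"],2),s["width"])
KE=cam("wrist");im=bot.grab_frame("wrist"); np.savez("w10.npz",K=KE[0],E=KE[1]); cv2.imwrite("pics/w10.png",im)
side=bot.grab_frame("side"); scene=bot.grab_frame("scene"); cv2.imwrite("pics/side10.png",side); cv2.imwrite("pics/scene10.png",scene)
for t in ("mount","lamphouse","wedge","lip"):
  for d in bot.silhouettes("wrist",t)[:2]:
    c=max(cv2.findContours(d["mask"].astype(np.uint8),0,1)[0],key=cv2.contourArea); p=cv2.approxPolyDP(c,2,True)[:,0]
    print(t,round(d["score"],2),p.tolist(),back(KE,p,8)[:,:2].round().tolist())
```

```text
16.8 [ 715.6 -182.8   96.2] [ 3.1 -0.5 -0. ] [-0.3  0.6  1.3 -0.   1.2  1.6] 29.172344997447208
mount 0.97 [[405, 189], [218, 189], [216, 198], [227, 299], [232, 299], [233, 294], [243, 287], [253, 262], [261, 256], [267, 256], [272, 246], [281, 244], [288, 221], [346, 222], [354, 245], [362, 246], [366, 256], [372, 256], [381, 263], [390, 286], [397, 290]] [[706.0, -249.0], [753.0, -121.0], [747.0, -117.0], [667.0, -88.0], [665.0, -92.0], [669.0, -95.0], [672.0, -105.0], [690.0, -121.0], [693.0, -129.0], [691.0, -134.0], [697.0, -141.0], [697.0, -148.0], [712.0, -160.0], [696.0, -200.0], [676.0, -200.0], [674.0, -206.0], [664.0, -206.0], [663.0, -210.0], [655.0, -215.0], [632.0, -216.0], [627.0, -220.0]]
wedge 0.79 [[287, 222], [278, 256], [282, 315], [280, 332], [285, 335], [286, 357], [313, 365], [343, 360], [346, 339], [351, 334], [353, 276], [356, 263], [347, 223]] [[712.0, -159.0], [688.0, -142.0], [637.0, -124.0], [622.0, -117.0], [618.0, -119.0], [596.0, -112.0], [580.0, -131.0], [576.0, -157.0], [596.0, -166.0], [599.0, -172.0], [651.0, -191.0], [661.0, -197.0], [695.0, -201.0]]
wedge 0.59 [[0, 364], [0, 399], [34, 399], [47, 389]] [[675.0, 125.0], [642.0, 149.0], [632.0, 120.0], [638.0, 102.0]]
```

View pics/w10.png

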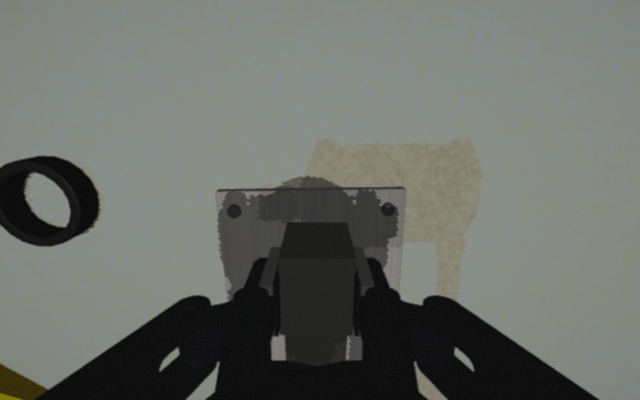

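The wedge is held centred over the mount, whose near edge runs (218,189)–(405,189). The mount yaw comes out at 160° from both of its edges. Refining the edge numerically, then moving on and descending.

Run:
```python
from h import *
im=cv2.imread("pics/w10.png",0); d=np.load("w10.npz"); KE=(d["K"],d["E"])
for c in(240,390): print(c,im[183:200,c])
print(im[195,205:225],im[195,395:415])
s=cv2.imread("pics/scene10.png",0); print("scene col190",s[305:335,190]); 
s=cv2.imread("pics/scene0.png",0); print("scene0 col190",s[305:335,190], "row250",s[250,140:175],s[250,222:242])
```

```text
240 [140 139 139 139 136 108  63  54  74  78  73  75  74  75  74  74  73]
390 [129 129 128 107  67  59  92 109 113 112 112 113 112 112 112 112 112]
[139 139 139 138 139 139 140 139 139 139 133 122 124 125 123 122 122 124
 125 122] [112 113 113 113 112 112 111 111 112 111 113 125 129 131 133 132 132 134
 133 133]
scene col190 [ 77  76  76  75  75  75  74  77  76  75  87  85  83  88  88  89  83  76
 159 172 169 165 186 190 191 189 190 190 190 191]
scene0 col190 [144 142 143 141 143 142 142 142 143 144 151  99  75  68 137 168 169 168
 170 171 171 171 170 169 169 169 171 170 171 170] row250 [173 171 173 173 172 170 172 172 172 173 172 173 171 171 173 176 155 145
 145 146 145 141 124 127  57  57  60  58 121  57 120 117 116 140 116] [144 143 141 143 144 144 143 145 149  66 179 175 172 171 171 172 170 171
 172 172]
```

Emit:
{"op": "play_rows", "data": {"deltas": [{"claw": -1, "tx": -0.006, "ty": 0.003, "tz": -0.005, "ax": 0, "ay": 0, "az": 0}, {"claw": -1, "tx": -0.012, "ty": 0.007, "tz": -0.02, "ax": 0, "ay": 0, "az": 0}, {"claw": -1, "tx": -0.018, "ty": 0.01, "tz": -0.035, "ax": 0, "ay": 0, "az": 0}, {"claw": -1, "tx": -0.018, "ty": 0.01, "tz": -0.05, "ax": 0, "ay": 0, "az": 0}, {"claw": -1, "tx": -0.018, "ty": 0.01, "tz": -0.06, "ax": 0, "ay": 0, "az": 0}]}}

```text
time: 17.65
eef_pos: [698.8, -169.3, 38.0]
tool_rot: [-3.094, 0.545, 0.002]
ft_force: [0.0, -0.1, -1.9]
width: 29.3
gripper_force: 60.0
```

Emit:
{"op": "play_rows", "data": {"deltas": [{"claw": -1, "tx": 0, "ty": 0, "tz": -0.006, "ax": 0, "ay": 0, "az": 0}, {"claw": -1, "tx": 0, "ty": 0, "tz": -0.012, "ax": 0, "ay": 0, "az": 0}, {"claw": -1, "tx": 0, "ty": 0, "tz": -0.016, "ax": 0, "ay": 0, "az": 0}, {"claw": -1, "tx": 0, "ty": 0, "tz": -0.018, "ax": 0, "ay": 0, "az": 0}, {"claw": -1, "tx": 0, "ty": 0, "tz": -0.019, "ax": 0, "ay": 0, "az": 0}]}}

```text
time: 18.15
eef_pos: [699.7, -170.1, 20.4]
tool_rot: [3.094, -0.546, 0.001]
ft_force: [0.1, -0.5, -0.8]
width: 28.7
gripper_force: 60.0
```

Run:
```python
from h import *
for i in range(3):
    KE=cam("wrist"); bot.grab_frame("wrist"); s=bot.read_state(); print(s["time"],s["eef_pos"],np.round(s["tool_rot"],3),s["ft_force"])
```

```text
18.2 [ 699.7 -170.1   20.4] [ 3.1 -0.5  0. ] [-0.5 -0.1 -0.8]
18.25 [ 699.6 -170.1   20.5] [ 3.1 -0.5  0. ] [ 0.1 -0.3 -1.1]
18.3 [ 699.7 -170.1   20.6] [ 3.1 -0.5  0. ] [ 0.1 -0.2 -1.2]
```

Emit:
{"op": "play_rows", "data": {"deltas": [{"claw": -1, "tx": 0, "ty": 0, "tz": -0.0005, "ax": 0, "ay": 0, "az": 0}, {"claw": -1, "tx": 0, "ty": 0, "tz": -0.001, "ax": 0, "ay": 0, "az": 0}, {"claw": -1, "tx": 0, "ty": 0, "tz": -0.0015, "ax": 0, "ay": 0, "az": 0}, {"claw": -1, "tx": 0, "ty": 0, "tz": -0.002, "ax": 0, "ay": 0, "az": 0}, {"claw": -1, "tx": 0, "ty": 0, "tz": -0.002, "ax": 0, "ay": 0, "az": 0}]}}

```text
time: 18.8
eef_pos: [699.5, -170.0, 18.4]
tool_rot: [3.094, -0.546, 0.0]
ft_force: [0.5, -0.3, -1.4]
width: 29.1
gripper_force: 60.2
```

Run:
```python
from h import *
d=np.load("w10.npz"); KE=(d["K"],d["E"]); a=np.radians(160); X=np.array([np.cos(a),np.sin(a)]); Y=np.array([-X[1],X[0]])
for K,uv in((KE,[[240,190.7],[390,189],[310,190]]),(cam("scene"),[[190,315.5],[187.5,316]])):
    P=back(K,uv,8)[:,:2]; print(P, P@X, P@Y)
L=back(KE,[[215,195]],8)[:,:2]; r=back(KE,[[405,195]],8)[:,:2]; print(L@Y,r@Y)
s=bot.read_state(); print(s["eef_pos"][:2]@X,s["eef_pos"][:2]@Y,s["eef_pos"])
```

```text
[[ 746.3 -135.4]
 [ 709.8 -238.6]
 [ 729.2 -183.6]] [-747.6 -748.6 -748. ] [-128.   -18.5  -76.9]
[[ 731.  -180. ]
 [ 730.1 -183.7]] [-748.5 -748.9] [-80.9 -77.1]
[-146.5] [-7.2]
-715.4504082438871 -79.51452692483014 [ 699.5 -170.    18.4]
```

Emit:
{"op": "play_rows", "data": {"deltas": [{"claw": -1, "tx": -0.001, "ty": -0.002, "tz": -0.0005, "ax": 0, "ay": 0, "az": 0}, {"claw": -1, "tx": -0.001, "ty": -0.002, "tz": -0.001, "ax": 0, "ay": 0, "az": 0}, {"claw": -1, "tx": -0.001, "ty": -0.002, "tz": -0.001, "ax": 0, "ay": 0, "az": 0}, {"claw": -1, "tx": -0.001, "ty": -0.002, "tz": -0.001, "ax": 0, "ay": 0, "az": 0}, {"claw": -1, "tx": -0.001, "ty": -0.002, "tz": -0.001, "ax": 0, "ay": 0, "az": 0}]}}

```text
time: 19.3
eef_pos: [699.0, -171.7, 18.4]
tool_rot: [-3.093, 0.546, -0.002]
ft_force: [-0.9, 2.8, 6.3]
width: 28.8
gripper_force: 60.9
```

Emit:
{"op": "play_rows", "data": {"deltas": [{"claw": -1, "tx": 0, "ty": 0, "tz": -0.0005, "ax": 0, "ay": 0, "az": 0}, {"claw": -1, "tx": 0, "ty": 0, "tz": -0.001, "ax": 0, "ay": 0, "az": 0}, {"claw": -1, "tx": 0, "ty": 0, "tz": -0.001, "ax": 0, "ay": 0, "az": 0}, {"claw": -1, "tx": 0, "ty": 0, "tz": -0.001, "ax": 0, "ay": 0, "az": 0}, {"claw": -1, "tx": 0, "ty": 0, "tz": -0.001, "ax": 0, "ay": 0, "az": 0}]}}

```text
time: 19.8
eef_pos: [699.0, -171.7, 18.4]
tool_rot: [-3.094, 0.546, -0.003]
ft_force: [-1.9, 2.4, 10.9]
width: 29.1
gripper_force: 61.4
```

In contact with the runway at about 11 N. Easing to about 6 N and sliding forward; lip contact is expected after roughly 64 mm.

Emit:
{"op": "play_rows", "data": {"deltas": [{"claw": -1, "tx": -0.0103, "ty": 0.0038, "tz": 0.001, "ax": 0, "ay": 0, "az": 0}, {"claw": -1, "tx": -0.0207, "ty": 0.0075, "tz": 0.001, "ax": 0, "ay": 0, "az": 0}, {"claw": -1, "tx": -0.031, "ty": 0.0113, "tz": 0.001, "ax": 0, "ay": 0, "az": 0}, {"claw": -1, "tx": -0.0413, "ty": 0.015, "tz": 0.001, "ax": 0, "ay": 0, "az": 0}, {"claw": -1, "tx": -0.0517, "ty": 0.0188, "tz": 0.001, "ax": 0, "ay": 0, "az": 0}]}}

```text
time: 20.3
eef_pos: [647.6, -153.8, 18.4]
tool_rot: [3.093, -0.546, 0.007]
ft_force: [3.4, -0.3, 5.6]
width: 29.0
gripper_force: 60.7
```

Emit:
{"op": "play_rows", "data": {"deltas": [{"claw": -1, "tx": -0.0009, "ty": 0.0003, "tz": 0, "ax": 0, "ay": 0, "az": 0}, {"claw": -1, "tx": -0.0019, "ty": 0.0007, "tz": 0, "ax": 0, "ay": 0, "az": 0}, {"claw": -1, "tx": -0.0028, "ty": 0.001, "tz": 0, "ax": 0, "ay": 0, "az": 0}, {"claw": -1, "tx": -0.0038, "ty": 0.0014, "tz": 0, "ax": 0, "ay": 0, "az": 0}, {"claw": -1, "tx": -0.0047, "ty": 0.0017, "tz": 0, "ax": 0, "ay": 0, "az": 0}]}}

```text
time: 20.8
eef_pos: [643.3, -152.2, 18.4]
tool_rot: [3.093, -0.546, 0.007]
ft_force: [3.8, -1.1, 5.9]
width: 29.1
gripper_force: 60.8
```

```bash
cat > st.py <<'E'
from h import *
a=np.radians(160); X=np.array([np.cos(a),np.sin(a)]); Y=np.array([-X[1],X[0]])
s=bot.read_state(); p=s["eef_pos"]; f=s["ft_force"]
print(s["time"],"wedge origin mount x",p[:2]@X+578.2+1,"y",p[:2]@Y+76.9,"z",p[2],"F along,lat,z",f[:2]@X,f[:2]@Y,f[2],np.round(s["tool_rot"],3))
E
python3 st.py
```

```text
20.8 wedge origin mount x -77.3796106785361 y -0.06542108927851586 z 18.398094577072353 F along,lat,z -3.9579370646550753 -0.3214350926703683 5.86701535077873 [ 3.1 -0.5  0. ]
```

Run:
```python
from h import *
for n in("side","scene","wrist"): cv2.imwrite(f"pics/{n}_ref.png",bot.grab_frame(n))
```

Emit:
{"op": "play_rows", "data": {"deltas": [{"claw": -1, "tx": -0.0009, "ty": 0.0003, "tz": 0, "ax": 0, "ay": 0, "az": 0}, {"claw": -1, "tx": -0.0019, "ty": 0.0007, "tz": 0, "ax": 0, "ay": 0, "az": 0}, {"claw": -1, "tx": -0.0028, "ty": 0.001, "tz": 0, "ax": 0, "ay": 0, "az": 0}, {"claw": -1, "tx": -0.0038, "ty": 0.0014, "tz": 0, "ax": 0, "ay": 0, "az": 0}, {"claw": -1, "tx": -0.0047, "ty": 0.0017, "tz": 0, "ax": 0, "ay": 0, "az": 0}]}}

```text
time: 21.45
eef_pos: [638.6, -150.6, 18.4]
tool_rot: [3.093, -0.546, 0.007]
ft_force: [3.3, -1.6, 5.5]
width: 29.1
gripper_force: 60.8
```

Emit:
{"op": "play_rows", "data": {"deltas": [{"claw": -1, "tx": -0.0009, "ty": 0.0003, "tz": 0, "ax": 0, "ay": 0, "az": 0}, {"claw": -1, "tx": -0.0019, "ty": 0.0007, "tz": 0, "ax": 0, "ay": 0, "az": 0}, {"claw": -1, "tx": -0.0028, "ty": 0.001, "tz": 0, "ax": 0, "ay": 0, "az": 0}, {"claw": -1, "tx": -0.0038, "ty": 0.0014, "tz": 0, "ax": 0, "ay": 0, "az": 0}, {"claw": -1, "tx": -0.0047, "ty": 0.0017, "tz": 0, "ax": 0, "ay": 0, "az": 0}]}}

```text
time: 21.95
eef_pos: [636.9, -150.0, 18.7]
tool_rot: [3.092, -0.546, 0.016]
ft_force: [8.8, -3.6, 2.5]
width: 29.0
gripper_force: 60.5
```

Emit:
{"op": "play_rows", "data": {"deltas": [{"claw": -1, "tx": -0.0009, "ty": 0.0003, "tz": 0, "ax": 0, "ay": 0, "az": 0}, {"claw": -1, "tx": -0.0019, "ty": 0.0007, "tz": 0, "ax": 0, "ay": 0, "az": 0}, {"claw": -1, "tx": -0.0028, "ty": 0.001, "tz": 0, "ax": 0, "ay": 0, "az": 0}, {"claw": -1, "tx": -0.0038, "ty": 0.0014, "tz": 0, "ax": 0, "ay": 0, "az": 0}, {"claw": -1, "tx": -0.0047, "ty": 0.0017, "tz": 0, "ax": 0, "ay": 0, "az": 0}]}}

```text
time: 22.45
eef_pos: [632.0, -148.3, 18.6]
tool_rot: [3.092, -0.546, 0.016]
ft_force: [9.4, -3.3, 2.0]
width: 28.9
gripper_force: 60.5
```

```bash
python3 st.py
```

```text
22.45 wedge origin mount x -65.42400079870629 y 0.05075782464413692 z 18.64263896350797 F along,lat,z -9.946918166259394 -0.1390907751471171 2.027279453850391 [ 3.1 -0.5  0. ]
```

Lip contact came near -72 mm as predicted. I'll check the tool tilt and advance further.

```bash
cat >> st.py <<'E'
z=R.from_rotvec(s["tool_rot"]).as_matrix()[:,2]; print("tool z tilt along X,Y (rad)",np.round([z[:2]@X,z[:2]@Y],4))
E
python3 st.py
```

```text
22.45 wedge origin mount x -65.42400079870629 y 0.05075782464413692 z 18.64263896350797 F along,lat,z -9.946918166259394 -0.1390907751471171 2.027279453850391 [ 3.1 -0.5  0. ]
tool z tilt along X,Y (rad) [-0.  0.]
```

Emit:
{"op": "play_rows", "data": {"deltas": [{"claw": -1, "tx": -0.0009, "ty": 0.0003, "tz": -0.0003, "ax": 0, "ay": 0, "az": 0}, {"claw": -1, "tx": -0.0019, "ty": 0.0007, "tz": -0.0005, "ax": 0, "ay": 0, "az": 0}, {"claw": -1, "tx": -0.0028, "ty": 0.001, "tz": -0.0007, "ax": 0, "ay": 0, "az": 0}, {"claw": -1, "tx": -0.0038, "ty": 0.0014, "tz": -0.0007, "ax": 0, "ay": 0, "az": 0}, {"claw": -1, "tx": -0.0047, "ty": 0.0017, "tz": -0.0007, "ax": 0, "ay": 0, "az": 0}]}}

```text
time: 22.95
eef_pos: [628.2, -146.9, 18.5]
tool_rot: [3.091, -0.546, 0.019]
ft_force: [10.3, -4.1, 4.3]
width: 29.0
gripper_force: 60.7
```

```bash
python3 st.py
```

```text
22.95 wedge origin mount x -61.38123009405092 y 0.08880117432661905 z 18.543166988909483 F along,lat,z -11.112469913363542 0.2989251422236001 4.328122497215691 [ 3.1 -0.5  0. ]
tool z tilt along X,Y (rad) [-0.  0.]
```

Emit:
{"op": "play_rows", "data": {"deltas": [{"claw": -1, "tx": -0.0009, "ty": 0.0003, "tz": 0, "ax": 0.0006, "ay": 0.0016, "az": 0}, {"claw": -1, "tx": -0.0019, "ty": 0.0007, "tz": 0, "ax": 0.0012, "ay": 0.0033, "az": 0}, {"claw": -1, "tx": -0.0028, "ty": 0.001, "tz": 0, "ax": 0.0018, "ay": 0.005, "az": 0}, {"claw": -1, "tx": -0.0038, "ty": 0.0014, "tz": 0, "ax": 0.0024, "ay": 0.0066, "az": 0}, {"claw": -1, "tx": -0.0047, "ty": 0.0017, "tz": 0, "ax": 0.0024, "ay": 0.0066, "az": 0}]}}

```text
time: 23.45
eef_pos: [623.6, -145.2, 18.4]
tool_rot: [3.093, -0.546, 0.008]
ft_force: [10.5, -3.7, 5.1]
width: 29.0
gripper_force: 60.6
```

Emit:
{"op": "play_rows", "data": {"deltas": [{"claw": -1, "tx": -0.0009, "ty": 0.0003, "tz": 0, "ax": 0, "ay": 0, "az": 0}, {"claw": -1, "tx": -0.0019, "ty": 0.0007, "tz": 0, "ax": 0, "ay": 0, "az": 0}, {"claw": -1, "tx": -0.0028, "ty": 0.001, "tz": 0, "ax": 0, "ay": 0, "az": 0}, {"claw": -1, "tx": -0.0033, "ty": 0.0012, "tz": 0, "ax": 0, "ay": 0, "az": 0}, {"claw": -1, "tx": -0.0038, "ty": 0.0014, "tz": 0, "ax": 0, "ay": 0, "az": 0}]}}

```text
time: 23.95
eef_pos: [619.8, -143.9, 18.4]
tool_rot: [3.092, -0.546, 0.008]
ft_force: [9.5, -4.9, 3.0]
width: 29.3
gripper_force: 60.6
```

```bash
sed -i 's/np.round(\[z\[:2\]@X,z\[:2\]@Y\],4)/z[:2]@X*1000,z[:2]@Y*1000,"mrad"/' st.py; python3 st.py
python3 - <<'E'
from h import *
# lift from side & scene: image shift of lamp-house housing front vs reference
a=np.radians(160); X=np.array([np.cos(a),np.sin(a),0]); Y=np.array([-X[1],X[0],0]); O=578.2*-X+(-76.9)*Y
for n in("side","scene"):
    im=bot.grab_frame(n); cv2.imwrite(f"pics/{n}_b.png",im); K=cam(n)
    A=cv2.cvtColor(cv2.imread(f"pics/{n}_ref.png"),6).astype(np.float32); B=cv2.cvtColor(im,6).astype(np.float32)
    c=proj(K,[O+84*X+np.array([0,0,z]) for z in(80,90)]); print(n,"px per mm",(c[1]-c[0])/10)
    P=proj(K,[O+x*X+y*Y+np.array([0,0,z]) for x in(40,128) for y in(-52,52) for z in(60,133)]); 
    x0,y0=P.min(0).astype(int); x1,y1=P.max(0).astype(int); print(x0,y0,x1,y1)
    print(n,"template shift:",end=" ")
    t=A[y0+4:y1-4,x0+4:x1-4]; sr=cv2.matchTemplate(cv2.resize(B[y0-2:y1+2,x0-2:x1+2],None,fx=8,fy=8,interpolation=2),cv2.resize(t,None,fx=8,fy=8,interpolation=2),5)
    _,m,_,l=cv2.minMaxLoc(sr); print(m,np.array(l)/8-6)
E
```

```text
23.95 wedge origin mount x -52.41240078255089 y 0.10944223527144459 z 18.393440553168013 F along,lat,z -10.591638995291857 1.3973057117892238 2.9772755540768605 [ 3.1 -0.5  0. ]
tool z tilt along X,Y (rad) -5.5451213063481415 0.3550883993919157 mrad
side px per mm [ 0.  -0.3]
343 120 390 169
side template shift: 0.9831228256225586 [ 0.1 -1.2]
scene px per mm [-0.1 -0.4]
155 156 220 216
scene template shift: 0.7204952836036682 [-0.1 -2. ]
```

Emit:
{"op": "play_rows", "data": {"deltas": [{"claw": -1, "tx": 0, "ty": 0, "tz": 0, "ax": 0, "ay": 0, "az": 0}, {"claw": -1, "tx": 0, "ty": 0, "tz": 0, "ax": 0, "ay": 0, "az": 0}, {"claw": -1, "tx": 0, "ty": 0, "tz": 0, "ax": 0, "ay": 0, "az": 0}, {"claw": -1, "tx": 0, "ty": 0, "tz": 0, "ax": 0, "ay": 0, "az": 0}, {"claw": -1, "tx": 0, "ty": 0, "tz": 0, "ax": 0, "ay": 0, "az": 0}]}}

```text
time: 24.55
eef_pos: [619.6, -143.8, 18.4]
tool_rot: [3.093, -0.546, 0.008]
ft_force: [9.0, -3.4, 3.9]
width: 29.2
gripper_force: 60.6
```

```bash
python3 st.py
python3 - <<'E'
from h import *
np.set_printoptions(precision=3)
a=np.radians(160); X=np.array([np.cos(a),np.sin(a),0]); Y=np.array([-X[1],X[0],0]); O=578.2*-X+(-76.9)*Y
for n,ys in(("side",(0,)),("scene",(0,))):
    im=bot.grab_frame(n); K=cam(n)
    A=cv2.cvtColor(cv2.imread(f"pics/{n}_ref.png"),6).astype(np.float32); B=cv2.cvtColor(im,6).astype(np.float32)
    c=proj(K,[O+84*X+np.array([0,0,z]) for z in(80,90)]); k=(c[0]-c[1])[1]/10
    P=proj(K,[O+x*X+y*Y+np.array([0,0,z]) for x in(40,128) for y in(-52,52) for z in(60,133)]); x0,y0=P.min(0).astype(int); x1,y1=P.max(0).astype(int)
    if n=="scene": y1=y0+28
    f=lambda I:cv2.resize(I,None,fx=10,fy=10,interpolation=2)
    sr=cv2.matchTemplate(f(B[y0-2:y1+2,x0-2:x1+2]),f(A[y0+4:y1-4,x0+4:x1-4]),5); _,m,_,l=cv2.minMaxLoc(sr); sh=np.array(l)/10-6
    print(n,m,sh,"lift",-sh[1]/k)
    if n=="side":
        for d in bot.silhouettes(n,"plate3")[:2]: 
            c=max(cv2.findContours(d["mask"].astype(np.uint8),0,1)[0],key=cv2.contourArea); print(d["score"],cv2.approxPolyDP(c,1.5,True)[:,0].tolist())
E
```

```text
24.55 wedge origin mount x -52.258086755835734 y 0.0843552650864865 z 18.364043542921955 F along,lat,z -9.592182505050971 0.16055261538764531 3.9215989650600016 [ 3.1 -0.5  0. ]
tool z tilt along X,Y (rad) -5.1609596616342035 0.33886292395971374 mrad
side 0.982494592666626 [ 0.1 -1.2] lift 3.91548168439606
0.67 [[366, 229], [368, 240], [388, 241], [386, 228]]
0.55 [[368, 243], [371, 244]]
scene 0.6357513666152954 [-0.4 -2.2] lift 5.092873175852282
```

Geometry gives 3.9 mm of lift and the side camera agrees at 3.9 mm. The scene camera's 5.1 mm is a poorer match because the arm partly hides the lamp house. The state is steady, so I'm handing in.

```bash
python3 -c "from rig import bot; print(bot.job_done())"
```

```text
the job is handed in; nothing more can be done
None
```

I squared the stack flush on its stand and handed the job in at about 25 s, with the gripper still holding the large grey wedge flat on the mount and the lamp house about 4 mm off its pads (3.9 mm by geometry and side camera; the partly blocked scene camera read 5.1 mm).

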